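# Nudge the drip tray onto its locating pins

### The job

The steel drip tray has been left askew on the upper deck of the pour-over station. Push it gently with your fingers, without gripping or lifting it, away from you and sideways until its two holes drop over the two locating pins and it sits flat and fully down on the lower deck. Leave the bowl, vials and spoon round the station where they are, and finish clear of everything.

Things in the scene. Friction and masses are not known exactly. Their poses are not given: they have to be found in the camera images.
- station: Station base fixed to the table, dark steel with a grey upper deck, 290 x 220 mm (x by y). Upper deck, top 24 mm above the table, from x = -140 to 0 mm; lower deck, top 16 mm, from x = 0 to +150 mm, parted by an 8 mm step; no walls. Origin: at table height under the middle of the step; x points from upper to lower deck (roughly away from the robot), y left, z up.
- pin_left (a point): Tip of the left locating pin, standing on the lower deck at x = 54, y = +50 mm of the station. Steel, 10 mm in diameter, 7.6 mm tall, tapering to a 5 mm nose 0.4 mm below the upper deck's level, so the tray slides level from the deck onto the pin tips.
- pin_right (a point): Tip of the right locating pin, at x = 54, y = -50 mm of the station; the same size.
- tray: Loose steel tray, 130 x 150 mm (x by y), 0.35-0.7 kg: 6 mm floor, thick push bar along the near (-x) edge, 3 mm thick lips (tops 18 mm above the underside) on the other three; upright outer faces. Mass centre near x = -20 mm. Origin: centre of the underside; x points from bar to far lip. Starts level on the upper deck. Seated: origin at x = 69, y = 0, z = 16 mm of the station, axes parallel.
- hole_left (a point): Centre of the left hole at the tray's underside, x = -15, y = +50 mm of the tray; a through hole, 14 mm in diameter (2 mm play round the pin). The tray drops 8 mm by itself once both holes are within about 3 mm of their pins.
- hole_right (a point): Centre of the right hole at the tray's underside, at x = -15, y = -50 mm of the tray; the same size.
- bar (a point): Centre of the push bar: x = -58, y = 0, z = 15 mm of the tray. The bar is 14 mm thick, 150 mm long, its top 24 mm above the tray's underside; its flat near face is 7 mm nearer the robot. When the tray is seated this face stands 4 mm past the step.
- bowl: Bystander: white bowl full of coffee, 114 mm across, 66 mm tall, on the table left of the station. Origin: centre of its underside.
- vial_a: Bystander: small vial with a black cap, 21 mm across, 40 mm tall, on the table left of the station. Origin: centre of its underside.
- vial_b: Bystander: the same kind of vial, on the table right of the station near its rear. Origin: centre of its underside.
- spoon: Bystander: steel spoon 166 mm long, 41 mm wide, 17 mm tall, lying on the table along the right side of the station. Origin: middle of its length at table height; its own y runs along the handle towards the bowl end.
There are look-alikes about, which are no part of the job. What is shaped like the tray but black or purple is not meant.

How it is judged (in metres and radians):
At the end, for the whole second after the job is handed in: Both holes stand over their pins (within 3.5 mm horizontally), the tray lies flat (tilt under 0.025 rad) and down on the lower deck (underside less than 1.8 mm above it), at rest (horizontal distance between hole_left and pin_left below 0.0035 m and horizontal distance between hole_right and pin_right below 0.0035 m and z of tray in the frame of station below 0.0178 m and angle between tray's own z axis and vertical below 0.025 rad and linear speed of tray below 0.01 m/s); the robot touches nothing.
It fails at once if the tray is lifted (its middle more than 8 mm above the level of the upper deck) (height (world z) of tray above 0.032 m).
It fails at once if the tray is tipped by more than 0.25 rad (angle between tray's own z axis and vertical above 0.25 rad).
It fails at once if the fingers grip the tray or shove it with more than 35 N (contact force between the fingers and tray above 35 N).
It fails at once if the bowl, a vial or the spoon is moved by more than 15 mm (distance of any of bowl, vial_a, vial_b, spoon from where it was at the start of the episode above 0.015 m).
It also fails if it takes over 54 s, if anything falls off the work surface, if the arm or the gripper's body presses on something with over 40 N, if the wrist force passes 120 N, or if a joint passes its speed limit or range.

### The arm

A 6-joint arm with a two-finger parallel gripper is mounted at the origin on the work surface; the furniture and walls round the work are solid. World frame = base frame: x ahead of the robot, y to its left, z up, the work surface at z = 0. Lengths are in mm, angles in rad, forces in N, time in s.
With the tool pointing down it reaches from about 250 to 725 mm from the base axis. Payload 4 kg.
Tool frame: the origin (TCP) lies at the very end of the fingers, on their centre line; the grasp point (between the pads) lies grip_point_offset behind it (grip_point_offset is the distance from the TCP to the grasp point, in mm); z points along the fingers, y is the line along which they close (so a half turn about z gives the same grasp; the last joint's range is limited). The gripper opens to 85 mm and grips with 20 to 120 N. Pads are 22 mm wide; open, the fingers measure 114 mm over their backs; the gripper's body (76 mm by 85 mm) begins 54 mm behind the grasp point. The pads swing forward as they close: fully open they stand 13 mm farther back than shut.
Start: joints at [1.187, 0.241, 0.005, 1.335, 0, 1.571], TCP at [187.221, 463.624, 231.306] pointing down, gripper open.
Joint ranges: [-2.72, 2.72], [-1.05, 1.87], [-1.09, 1.28], [-1.99, 2.15], [-1.42, 1.44], [-3.14, 3.14]. Speed limits (rad/s): [2.79, 2.79, 3.14, 3.14, 3.14, 3.14].

### API

Orientations are given as [roll, pitch, yaw] about the fixed x, y, z axes, in that order (R = Rz(yaw) Ry(pitch) Rx(roll)).
In Python, from cell import observe, capture, camera_params, finish_job, grip_point_offset gives the robot as it stands.
- The arm moves only by the tool play_rows, never from a script. Its argument "targets" is a list of rows, each a list of 2 entries, a list of its own where there are three numbers: the shift along the tool's x, y, z in m, then the turn about the tool's z in degrees. In form: [[[x, y, z], roll], ...]. A call has exactly 5 rows; each row is the pose to reach, as a shift and turn from the pose commanded when the call began, along the tool's axes at that moment; what a row does not reach only later rows make up. A row lasts 1/8 s, in which the tool goes at most 62.5 mm and 10.7 degrees, less where a joint would pass 70% of its speed; a pose out of reach is approached as far as the arm can. A call with a gripper value outside its range is refused whole. "hand" is the finger opening in m, from 0 to 0.0854, set as the call begins (left out, the last holds). The fingers move at their own pace and stop on an object; "newtons" is the grip in N (left out, the last holds). Time passes only in rows, so rows that repeat a pose let the fingers close, or fill a call up. It gives the time, the measured TCP pose, the force, the opening and the grip force at its end, in the units of the state.
- observe(): the state, without advancing time (a new reading comes with each control period).
- capture(name): name is "side" or "top" or "wrist"; returns the picture (400x640x3 uint8, red, green, blue); there is no depth.
- camera_params(name): a dict with "fx", "fy", "cx", "cy" (pixels), "rvec" (rotation vector, rad) and "tvec" (3), from world to camera coordinates, as OpenCV has them; the wrist camera has in their place "tool_from_camera" (4x4, takes a point from camera to tool coordinates, whose origin is the TCP and whose axes are the flange's). Camera axes: x right, y down, z forward; pixel columns grow to the right and rows downward; lengths in mm; the calibration is good to about 2 mm. A picture is of the moment at which its call begins: read the wrist's pose just before it. camera_params takes no time and is no camera call.
- finish_job(): hands the job in; it is judged then, once.
The state is a dict: "time": time; "joint_positions": joint angles; "dq": joint speeds; "joint_efforts": joint torques, N m; "ee_pos": TCP position; "tool_rot": TCP orientation; "wrist_force": force on the tool from outside, world axes, zero at the start; "ft_torque": the same for the moment, N m; "gripper_width": opening from 0.0 (shut) to 1.0 (fully open); "grip_force": force on a finger pad.
Only numpy, scipy, OpenCV 4.12 (cv2) and the standard library are available. Lean on these libraries where they do the work, as an engineer would, in place of code of your own. Each camera call takes 0.05 s, during which the arm holds its last target. There are 200 camera calls.

## Working session

There is one attempt and no reset: what is moved stays moved. The work goes in short steps, Python scripts to look and compute and a tool call to move; the robot and the scene stay as the last step left them, time stands still between calls to the robot, and variables do not carry over. Pictures are saved under pics/ and viewed, at most 10 in all, crops included, and the job is handed in when it is done.

Besides the shell and the picture viewer there is one more tool, called after ">>>" by a JSON object that holds its "method" and its "body", one argument or row to a line. play_rows: Moves the arm, as the interface text tells. Its arguments: {"type":"object","properties":{"targets":{"type":"array"},"hand":{"type":"number"},"newtons":{"type":"number"}},"required":["targets"]}

```bash
mkdir -p pics
python3 - <<'E'
from cell import *
import cv2
print(observe(), grip_point_offset if not callable(grip_point_offset) else grip_point_offset())
for n in ["top","side"]:
    im=capture(n); cv2.imwrite(f"pics/{n}0.png",im[:,:,::-1]); print(camera_params(n))
print(camera_params("wrist"))
E
```

```text
{'time': 0.0, 'joint_positions': array([ 1.18696641e+00,  2.41423679e-01,  3.71018512e-03,  1.33521011e+00,
       -6.22914728e-06,  1.57082531e+00]), 'dq': array([ 3.36235936e-05, -7.00811217e-04, -5.46283380e-04,  8.42577449e-04,
       -3.75527892e-04, -1.00820886e-03]), 'joint_efforts': array([ 5.66977524e-04, -3.72315967e+01,  2.52408206e+01,  1.68066868e-02,
        2.31676916e-05, -1.28447729e-05]), 'ee_pos': array([186.99799233, 463.02121137, 230.40226872]), 'tool_rot': array([-3.13946537e+00,  6.29078618e-06,  2.75773377e+00]), 'wrist_force': array([-0.2597903 ,  0.03606964, -0.69865444]), 'ft_torque': array([-0.01994253, -0.02410131,  0.02770162]), 'grip_force': 0.0, 'gripper_width': 0.9963321137947163} 18.700000000000003
{'fx': 477.8382489937306, 'fy': 477.8382489937306, 'cx': 320.3165773071726, 'cy': 201.28403133734642, 'rvec': array([ 2.21374533, -2.17214858,  0.10532665]), 'tvec': array([  57.47846518,  445.53270052, 1128.54646381])}
{'fx': 362.8562340067194, 'fy': 362.8562340067194, 'cx': 315.6350215966911, 'cy': 196.48549170148038, 'rvec': array([ 2.0476768 , -0.36603477,  0.251445  ]), 'tvec': array([-376.08639221,  151.36508862,  700.37300216])}
{'fx': 353.3569210208843, 'fy': 353.3569210208843, 'cx': 315.7152139711099, 'cy': 198.38449748935005, 'tool_from_camera': array([[-1.62315162e-04, -9.54015650e-01, -2.99756757e-01,
         7.70330556e+01],
       [ 9.99999468e-01,  1.50555472e-04, -1.02065206e-03,
         2.09228042e-01],
       [ 1.01884806e-03, -2.99756764e-01,  9.54015118e-01,
        -1.43607094e+02],
       [ 0.00000000e+00,  0.00000000e+00,  0.00000000e+00,
         1.00000000e+00]])}
```

View pics/top0.png

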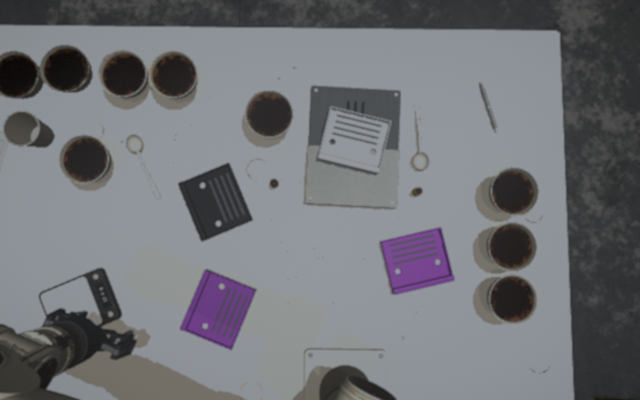

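View pics/side0.png

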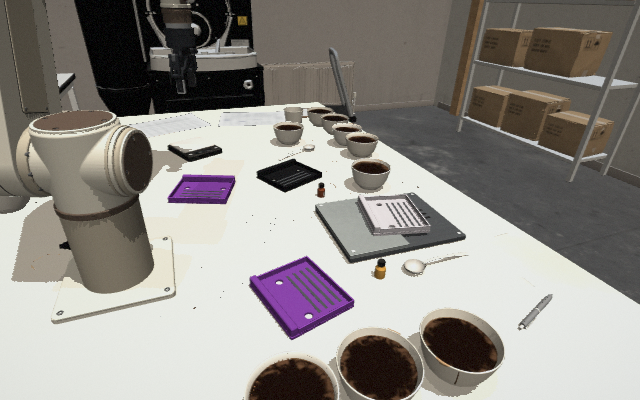

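The top view shows the station at columns 305–400, rows 87–208, with the upper deck in the lower half. The white tray sits around (355,138), slightly rotated. The bowl is at (269,114), the vials at (274,183) and (417,191), and the spoon at (418,140). Next I convert these to rough positions.

```bash
cat > h.py <<'E'
import numpy as np,cv2
from cell import *
from scipy.spatial.transform import Rotation as Ro
def wcam(o=None):
    o=o or observe(); p=camera_params("wrist")
    T=np.eye(4);T[:3,:3]=Ro.from_euler('xyz',o['tool_rot']).as_matrix();T[:3,3]=o['ee_pos']
    M=T@np.array(p['tool_from_camera']); return p,M
def scam(n):
    p=camera_params(n);R=cv2.Rodrigues(p['rvec'])[0];M=np.eye(4);M[:3,:3]=R.T;M[:3,3]=-R.T@p['tvec'];return p,M
def ray(px,z,cam):
    p,M=cam;px=np.atleast_2d(np.array(px,float));d=np.c_[(px[:,0]-p['cx'])/p['fx'],(px[:,1]-p['cy'])/p['fy'],np.ones(len(px))]@M[:3,:3].T
    return M[:3,3]+d*((z-M[2,3])/d[:,2])[:,None]
E
python3 - <<'E'
from h import *
np.set_printoptions(precision=1,suppress=True)
c=scam("top")
print(ray([(311,87),(400,90.5)],16,c)); print(ray([(305,205),(397,208.5)],24,c)); print(ray([(398,147),(307,145)],24,c))
print(ray([(333,107),(391,122),(379,172),(318,157)],42,c)); print(ray([(354,137)],30,c),ray([(269,114)],66,c),ray([(274,183),(417,191),],40,c),ray([(418,112),(420,165)],10,c))
im=cv2.imread("pics/top0.png")[70:220,240:440];cv2.imwrite("pics/c.png",cv2.resize(im,None,fx=4,fy=4,interpolation=cv2.INTER_CUBIC))
E
```

```text
[[ 723.3   93.7   16. ]
 [ 720.  -124.1   16. ]]
[[ 434.2  102.3   24. ]
 [ 430.1 -117.1   24. ]]
[[ 578.5 -118.6   24. ]
 [ 578.5  100.5   24. ]]
[[667.8  40.4  42. ]
 [634.8 -98.2  42. ]
 [514.4 -70.7  42. ]
 [547.   73.8  42. ]]
[[599.2 -11.6  30. ]] [[641.  189.5  66. ]] [[ 483.4  175.9   40. ]
 [ 471.4 -161.3   40. ]] [[ 669.2 -169.9   10. ]
 [ 538.1 -175.1   10. ]]
```

View pics/c.png

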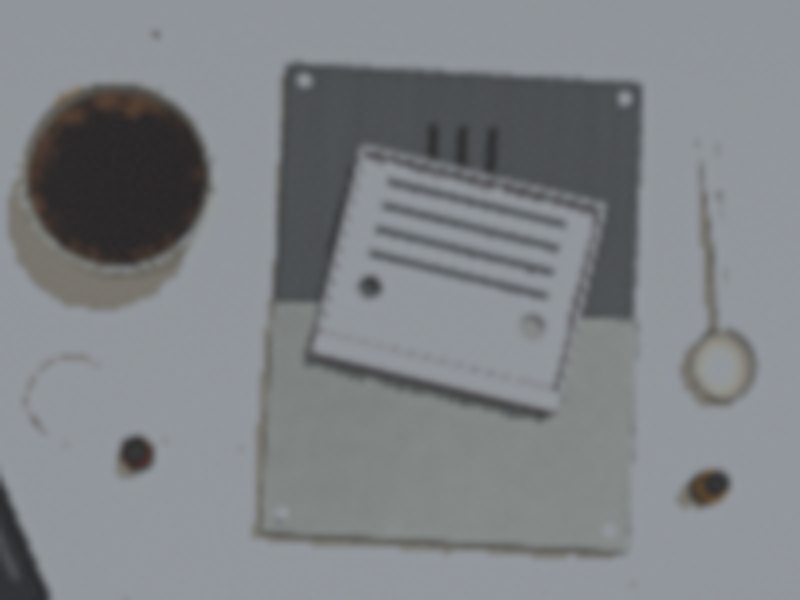

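The station yaw is about -1.6°, with the step centre near (577,-9). The tray yaw is about -13.5°, so it needs roughly +12° of turn and 55 mm forward. I'll bring the wrist camera over it, with tool x pointing ahead.

>>> {"method": "play_rows", "body": {
  "targets": [
    [[-0.045, -0.03, 0], 10],
    [[-0.09, -0.06, 0], 20],
    [[-0.14, -0.095, 0], 30],
    [[-0.19, -0.13, 0.01], 40],
    [[-0.234, -0.16, 0.02], 50]
  ],
  "hand": 0.0854
}}

```text
time: 0.72
ee_pos: [344.9, 225.7, 211.0]
tool_rot: [3.141, 0.0, 1.879]
wrist_force: [1.2, 1.0, 0.1]
gripper_width: 1.001
grip_force: 0.0
```

```bash
cat > sh.py <<'E'
# usage: sh.py x y z yawdeg -> shift in tool axes (m), roll deg
import sys; from h import *
o=observe();t=[float(v) for v in sys.argv[1:]]
R=Ro.from_euler('xyz',[np.pi,0,o['tool_rot'][2]]).as_matrix()
print(o['time'],np.round(o['ee_pos'],1),np.round(np.degrees(o['tool_rot']),2),np.round(R.T@(np.array(t[:3])-o['ee_pos'])/1000,4),(np.degrees(o['tool_rot'][2])-t[3]+180)%360-180)
E
python3 sh.py 510 -15 170 -13
```

```text
0.725 [344.9 225.7 211. ] [179.99   0.   107.66] [-0.2795  0.0843  0.041 ] 120.66308064980336
```

>>> {"method": "play_rows", "body": {
  "targets": [
    [[-0.055, 0.016, 0], 10],
    [[-0.11, 0.033, 0.01], 20],
    [[-0.165, 0.05, 0.02], 30],
    [[-0.22, 0.067, 0.03], 40],
    [[-0.28, 0.084, 0.041], 50]
  ]
}}

```text
time: 1.35
ee_pos: [511.0, -13.6, 169.9]
tool_rot: [-3.141, -0.0, 1.007]
wrist_force: [0.3, 0.7, 0.7]
gripper_width: 1.0
grip_force: 0.0
```

>>> {"method": "play_rows", "body": {
  "targets": [
    [[0, 0, 0], 10],
    [[0, 0, 0], 20],
    [[0, 0, 0], 30],
    [[0, 0, 0], 40],
    [[0, 0, 0], 50]
  ]
}}

```text
time: 1.98
ee_pos: [509.8, -12.1, 169.9]
tool_rot: [-3.141, 0.001, 0.134]
wrist_force: [0.9, 0.0, -0.7]
gripper_width: 0.998
grip_force: 0.0
```

>>> {"method": "play_rows", "body": {
  "targets": [
    [[0, 0, 0], 10],
    [[0, 0, 0], 20],
    [[0, 0, 0], 20],
    [[0, 0, 0], 20],
    [[0, 0, 0], 20]
  ]
}}

```text
time: 2.6
ee_pos: [503.4, -59.0, 170.3]
tool_rot: [-3.103, 0.002, -0.139]
wrist_force: [0.6, 0.6, 0.5]
gripper_width: 1.004
grip_force: 0.0
```

```bash
python3 sh.py 510 -15 170 -13
python3 - <<'E'
from h import *
c=wcam();im=capture("wrist");cv2.imwrite("pics/w1.png",im[:,:,::-1]);np.savez("w1.npz",M=c[1])
E
```

```text
2.6 [503.4 -59.  170.3] [-1.7777e+02  1.0000e-01 -7.9600e+00] [ 0.0004 -0.0445  0.0003] 5.038909459111437
```

View pics/w1.png

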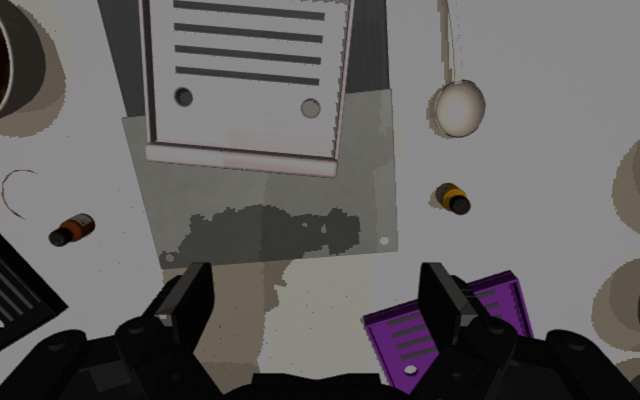

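The picture shows the tray's holes at (183,97) and (311,108), and its bar face from (147,160) to (336,176). The upper deck corners are at (391,90), (397,250) and (122,118). Joint 6 is at its limit at this yaw, so I'll measure from here and then turn to yaw of about 180°.

```bash
python3 - <<'E'
from h import *
np.set_printoptions(precision=1,suppress=True)
print(observe()['joint_positions'])
c=(camera_params("wrist"),np.load("w1.npz")["M"])
h=ray([(183,97),(311,107.5)],30,c);print("holes",h,np.linalg.norm(h[0]-h[1]))
k=ray([(122,118),(391,90),(397,250),(160,268)],24,c);print("deck",k)
print("bar top",ray([(147,147),(336,161)],48,c),"bar bottom",ray([(148,160),(334,176)],30,c))
E
python3 sh.py 460 -10 120 166
```

```text
[-0.1  0.3 -0.1  1.2  0.   3.1]
holes [[586.7  40.   30. ]
 [565.1 -58.3  30. ]] 100.66708342668163
deck [[ 577.7   96.9   24. ]
 [ 569.4 -121.6   24. ]
 [ 431.8 -116.6   24. ]
 [ 439.7  103.2   24. ]]
bar top [[554.1  69.9  48. ]
 [524.2 -72.6  48. ]] bar bottom [[541.7  82.   30. ]
 [508.2 -69.3  30. ]]
2.65 [503.5 -58.9 170.4] [-1.7777e+02  9.0000e-02 -7.9500e+00] [-0.0499 -0.0424  0.0504] -173.9490388931546
```

>>> {"method": "play_rows", "body": {
  "targets": [
    [[0, 0, 0], -10.5],
    [[-0.02, -0.02, 0], -21],
    [[-0.03, -0.03, 0], -31.5],
    [[-0.04, -0.04, 0], -42],
    [[-0.05, -0.04, 0], -52.5]
  ]
}}

```text
time: 3.28
ee_pos: [459.3, -11.7, 172.2]
tool_rot: [-3.117, -0.03, 0.785]
wrist_force: [0.1, -0.7, 0.2]
gripper_width: 1.002
grip_force: 0.0
```

>>> {"method": "play_rows", "body": {
  "targets": [
    [[0, 0, 0], -10.5],
    [[0, 0, 0], -21],
    [[0, 0, 0], -31.5],
    [[0, 0, 0], -42],
    [[0, 0, 0], -52.5]
  ]
}}

```text
time: 3.9
ee_pos: [459.6, -12.3, 172.1]
tool_rot: [3.132, -0.038, 1.7]
wrist_force: [0.3, -0.4, 0.4]
gripper_width: 0.999
grip_force: 0.0
```

>>> {"method": "play_rows", "body": {
  "targets": [
    [[0, 0, 0], -10.5],
    [[0, 0, 0], -21],
    [[0, 0, 0], -31.5],
    [[0, 0, 0], -42],
    [[0, 0, 0], -52.5]
  ]
}}

```text
time: 4.53
ee_pos: [459.6, -12.3, 172.1]
tool_rot: [3.106, -0.016, 2.617]
wrist_force: [-0.5, 0.7, -0.2]
gripper_width: 0.999
grip_force: 0.0
```

```bash
python3 sh.py 500 -10 150 167.6
```

```text
4.525 [459.6 -12.3 172.1] [177.97  -0.91 149.93] [-0.0338  0.0222  0.0221] -17.67142072059309
```

```bash
sed -i "s/^R=.*/R=Ro.from_euler('xyz',o['tool_rot']).as_matrix()/" sh.py; python3 sh.py 490 10 70 167.6
```

```text
4.525 [459.6 -12.3 172.1] [177.97  -0.91 149.93] [-0.0168  0.0309  0.103 ] -17.67142072059309
```

>>> {"method": "play_rows", "body": {
  "targets": [
    [[-0.004, 0.008, 0.025], -6],
    [[-0.008, 0.015, 0.05], -12],
    [[-0.013, 0.023, 0.075], -17.7],
    [[-0.017, 0.031, 0.103], -17.7],
    [[-0.017, 0.031, 0.103], -17.7]
  ]
}}

```text
time: 5.15
ee_pos: [488.7, 9.9, 68.1]
tool_rot: [3.104, -0.009, 2.92]
wrist_force: [0.1, -0.5, 0.3]
gripper_width: 0.998
grip_force: 0.0
```

```bash
python3 sh.py 500 7 30 167.6
python3 - <<'E'
from h import *
c=wcam();im=capture("wrist");cv2.imwrite("pics/w2.png",im[:,:,::-1]);np.savez("w2.npz",M=c[1])
E
```

```text
5.15 [488.7   9.9  68.1] [177.85  -0.53 167.29] [-0.012  -0.0017  0.038 ] -0.31182628984211647
```

View pics/w2.png

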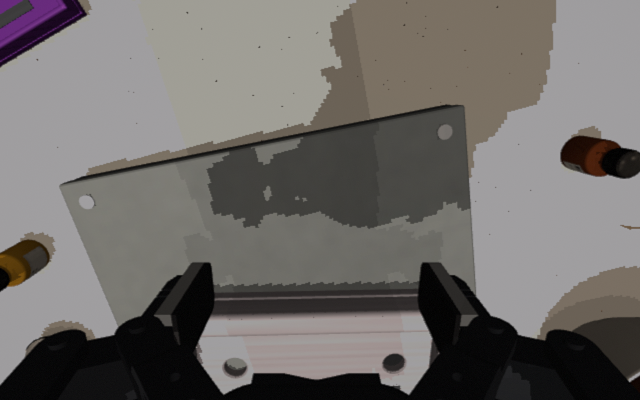

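The bar is level in the picture at row 293–310, parallel to the finger line. The holes are at (235,366) and (394,362). The upper deck's near corners are at (65,184) and (462,105).

```bash
cat > m.py <<'E'
from h import *
np.set_printoptions(precision=1,suppress=True)
def rep(h,s0,ys):
    # tray and its error relative to seat; s0 = step centre, ys = station yaw
    v=h[0]-h[1];yt=np.arctan2(-v[0],v[1]);m=h.mean(0)[:2]
    t=s0+54*np.array([np.cos(ys),np.sin(ys)])
    d=t-m;R=np.array([[np.cos(ys),np.sin(ys)],[-np.sin(ys),np.cos(ys)]])
    print("dist",np.linalg.norm(v),"yaw",np.degrees(yt),"mid",m,"to go (station axes)",R@d)
E
python3 - <<'E'
from m import *
c=(camera_params("wrist"),np.load("w2.npz")["M"])
h=ray([(394,361),(235,365)],30,c);print(h)
k=ray([(462,105),(65,184)],24,c);print(k)
v=k[0]-k[1];ys=np.arctan2(-v[0],v[1]);print(np.degrees(ys),np.linalg.norm(v))
s0=k.mean(0)[:2]+140*np.array([np.cos(ys),np.sin(ys)]);print(s0)
rep(h,s0,ys)
print(ray([(210,288),(425,288)],48,c))
E
```

```text
[[585.9  40.3  30. ]
 [563.6 -57.2  30. ]]
[[ 439.1  101.5   24. ]
 [ 432.2 -113.5   24. ]]
-1.837961727825139 215.06445341861527
[575.5 -10.5]
dist 100.01310313123801 yaw -12.880084133856116 mid [574.7  -8.4] to go (station axes) [54.9 -2.1]
[[498.7 -48.   48. ]
 [526.1  62.1  48. ]]
```

Both views agree on the tray pose. I'll lower the fingers behind the bar and watch the force.

>>> {"method": "play_rows", "body": {
  "targets": [
    [[0, 0, 0.012], 0],
    [[0, 0.001, 0.022], 0],
    [[0, 0.001, 0.03], 0],
    [[0, 0.002, 0.035], 0],
    [[0, 0.002, 0.038], 0]
  ]
}}

```text
time: 5.82
ee_pos: [490.9, 12.3, 31.8]
tool_rot: [3.103, -0.005, 2.918]
wrist_force: [0.6, -1.1, 0.3]
gripper_width: 1.004
grip_force: 0.0
```

```bash
python3 sh.py 504 6.5 28 167.1
python3 - <<'E'
from h import *
im=capture("side");cv2.imwrite("pics/s2.png",cv2.resize(im[150:290,290:490,::-1],None,fx=4,fy=4,interpolation=cv2.INTER_CUBIC))
E
```

```text
5.825 [490.9  12.3  31.8] [177.8   -0.27 167.17] [-0.0141 -0.0029  0.0036] 0.06535381853515787
```

View pics/s2.png

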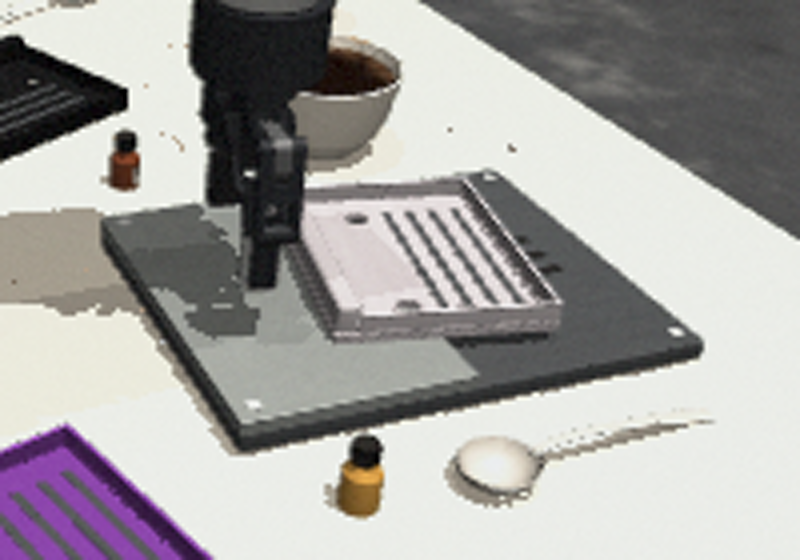

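The right fingertip is at about (355.5,222) in the full side picture, just behind the bar. I'll work out its height.

Run:
```python
from h import *
np.set_printoptions(precision=1,suppress=True)
c=scam("side")
for z in (24,30,36,42,48): print(ray([(355.5,222)],z,c))
```

```text
[[497.9 -10.6  24. ]]
[[493.2 -18.9  30. ]]
[[488.5 -27.2  36. ]]
[[483.9 -35.5  42. ]]
[[479.2 -43.7  48. ]]
```

The tips stand about 12 mm above the TCP when open, as stated. So I'll lower the TCP to z=18, which puts the tips at about 30 against the bar, and approach it.

```bash
python3 sh.py 508 6.5 18 167.1
```

```text
5.875 [490.8  12.3  31.6] [177.8   -0.29 167.17] [-0.0182 -0.0023  0.0134] 0.06675944054831007
```

>>> {"method": "play_rows", "body": {
  "targets": [
    [[0, 0, 0.005], 0],
    [[0, 0, 0.01], 0],
    [[-0.004, -0.001, 0.0135], 0],
    [[-0.01, -0.002, 0.0135], 0],
    [[-0.018, -0.003, 0.0135], 0]
  ]
}}

```text
time: 6.5
ee_pos: [508.6, 5.7, 18.5]
tool_rot: [3.103, -0.004, 2.918]
wrist_force: [0.3, -0.5, 0.8]
gripper_width: 1.0
grip_force: 0.0
```

>>> {"method": "play_rows", "body": {
  "targets": [
    [[-0.001, 0, 0], 0],
    [[-0.003, 0, 0], 0],
    [[-0.005, 0, 0], 0],
    [[-0.007, 0, 0], 0],
    [[-0.009, 0, 0], 0]
  ]
}}

```text
time: 7.12
ee_pos: [516.6, 4.0, 18.4]
tool_rot: [3.103, -0.005, 2.918]
wrist_force: [-2.6, 0.6, 1.3]
gripper_width: 1.003
grip_force: 1.4
```

```bash
python3 sh.py 570 2 19 178
```

```text
7.125 [516.6   4.   18.4] [177.79  -0.28 167.18] [-0.0525  0.01   -0.0005] -10.823429826587159
```

Contact is made at x≈516.6 with 2.6 N. I'll push half-way with gradual rotation, then look.

```bash
python3 sh.py 541 -2.7 18.5 172.6
```

```text
7.125 [516.6   4.   18.4] [177.79  -0.28 167.18] [-0.0253 -0.0011 -0.0003] -5.423429826587153
```

>>> {"method": "play_rows", "body": {
  "targets": [
    [[-0.0025, 0, 0], -0.5],
    [[-0.005, 0, 0], -1.1],
    [[-0.0075, 0, 0], -1.6],
    [[-0.01, 0, 0], -2.2],
    [[-0.0125, -0.0005, 0], -2.7]
  ]
}}

```text
time: 7.75
ee_pos: [528.8, 0.7, 18.2]
tool_rot: [3.103, -0.003, 2.965]
wrist_force: [-3.2, 0.2, 2.8]
gripper_width: 0.997
grip_force: 1.9
```

>>> {"method": "play_rows", "body": {
  "targets": [
    [[-0.0025, 0, 0], -0.5],
    [[-0.005, 0, 0], -1.1],
    [[-0.0075, 0, 0], -1.6],
    [[-0.01, 0, 0], -2.2],
    [[-0.0125, -0.001, 0], -2.7]
  ]
}}

```text
time: 8.38
ee_pos: [541.2, -2.3, 18.2]
tool_rot: [3.102, -0.001, 3.013]
wrist_force: [-2.4, 1.5, 2.5]
gripper_width: 1.0
grip_force: 1.5
```

```bash
python3 sh.py 555 -6.5 18.5 175.5
python3 - <<'E'
from h import *
c=wcam();im=capture("wrist");cv2.imwrite("pics/w3.png",im[:,:,::-1]);np.savez("w3.npz",M=c[1])
E
```

```text
8.375 [541.2  -2.3  18.2] [ 1.7774e+02 -4.0000e-02  1.7262e+02] [-0.0142 -0.0023 -0.0004] -2.881336052195678
```

View pics/w3.png

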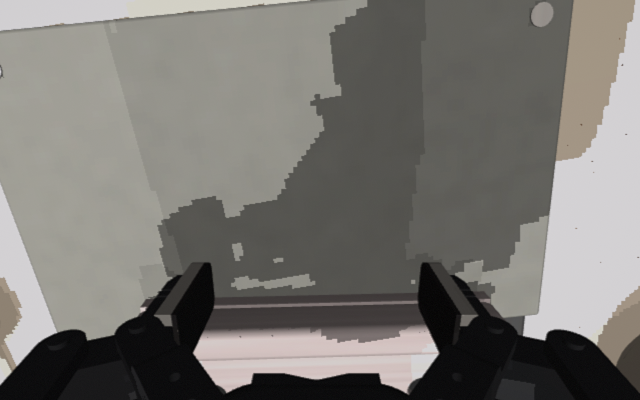

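The bar ends are near (145,302) and (490,296), so the tray is centred on the tool and flush with both fingers. I'll push on to about 8 mm short of the seat.

```bash
python3 sh.py 561 -8 18.5 176.6
```

```text
8.425 [541.7  -2.5  18.2] [1.7775e+02 1.0000e-02 1.7262e+02] [-0.0198 -0.0029 -0.0004] -3.9795636498738247
```

>>> {"method": "play_rows", "body": {
  "targets": [
    [[-0.002, -0.0003, 0], -0.4],
    [[-0.004, -0.0006, 0], -0.8],
    [[-0.006, -0.0009, 0], -1.2],
    [[-0.008, -0.0012, 0], -1.6],
    [[-0.01, -0.0015, 0], -2]
  ]
}}

```text
time: 9.05
ee_pos: [550.9, -5.4, 18.1]
tool_rot: [3.103, 0.001, 3.047]
wrist_force: [-2.6, 0.7, 1.9]
gripper_width: 1.001
grip_force: 1.2
```

>>> {"method": "play_rows", "body": {
  "targets": [
    [[-0.002, -0.0003, 0], -0.4],
    [[-0.004, -0.0006, 0], -0.8],
    [[-0.006, -0.0008, 0], -1.2],
    [[-0.008, -0.0011, 0], -1.6],
    [[-0.01, -0.0014, 0], -2]
  ]
}}

```text
time: 9.68
ee_pos: [560.6, -7.8, 18.0]
tool_rot: [3.103, 0.002, 3.082]
wrist_force: [-1.6, -0.0, 0.1]
gripper_width: 0.998
grip_force: 0.7
```

>>> {"method": "play_rows", "body": {
  "targets": [
    [[0.01, 0, 0], 0],
    [[0.025, 0, -0.01], 0],
    [[0.04, 0, -0.03], 0],
    [[0.05, 0, -0.06], 0],
    [[0.055, 0, -0.08], 0]
  ]
}}

```text
time: 10.3
ee_pos: [504.4, -7.5, 100.1]
tool_rot: [3.103, 0.004, 3.081]
wrist_force: [-0.1, -0.8, 0.3]
gripper_width: 1.006
grip_force: 0.0
```

```bash
python3 sh.py 561 -8 18.5 176.6
python3 - <<'E'
from h import *
c=wcam();im=capture("wrist");cv2.imwrite("pics/w4.png",im[:,:,::-1]);np.savez("w4.npz",M=c[1])
E
```

```text
10.3 [504.4  -7.5 100.1] [177.78   0.22 176.56] [-0.0562 -0.0003  0.0818] -0.04336837460110132
```

View pics/w4.png

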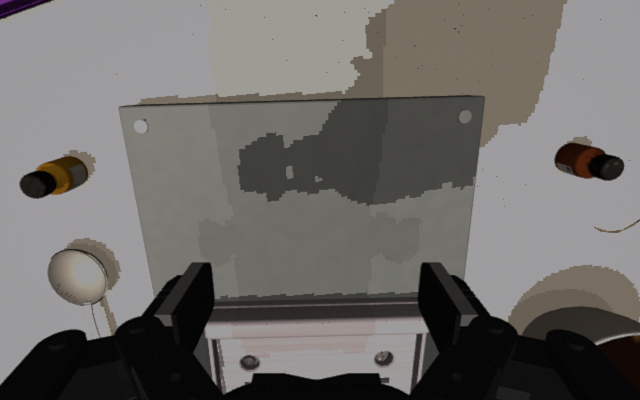

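The holes are at (249,362) and (384,357), with the pins starting to show inside them. The deck's near corners are at (122,106) and (484,97). I'll zoom in.

Run:
```python
from m import *
c=(camera_params("wrist"),np.load("w4.npz")["M"])
h=ray([(384,357),(249,362)],30,c);print(h)
k=ray([(484,97),(122,106)],24,c);v=k[0]-k[1];ys=np.arctan2(-v[0],v[1]);print(k,np.degrees(ys),np.linalg.norm(v))
s0=k.mean(0)[:2]+140*np.array([np.cos(ys),np.sin(ys)]);print(s0)
rep(h,s0,ys);rep(h,np.array([575.5,-10.5]),np.radians(-1.9))
im=cv2.imread("pics/w4.png");a=[cv2.resize(im[340:385,x-30:x+30],None,fx=6.5,fy=6.5,interpolation=cv2.INTER_CUBIC) for x in (249,384)]
cv2.imwrite("pics/z4.png",np.hstack(a))
```

```text
[[622.7  39.3  30. ]
 [617.7 -60.8  30. ]]
[[ 439.8  102.    24. ]
 [ 431.6 -114.5   24. ]] -2.162528662128158 216.7128185902741
[575.6 -11.6]
dist 100.18994683601616 yaw -2.8349984600694857 mid [620.2 -10.7] to go (station axes) [ 9.5 -2.5]
dist 100.18994683601616 yaw -2.8349984600694857 mid [620.2 -10.7] to go (station axes) [ 9.3 -1.2]
```

View pics/z4.png

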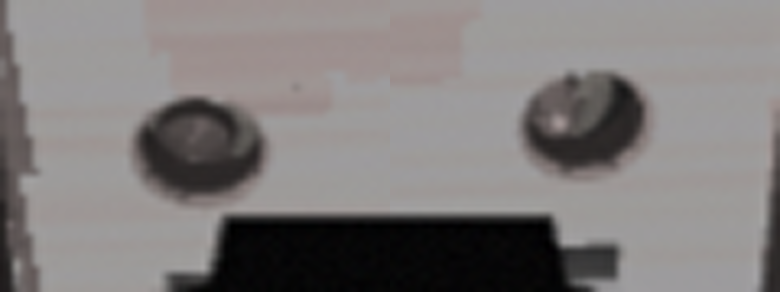

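>>> {"method": "play_rows", "body": {
  "targets": [
    [[-0.005, 0, 0.03], 0],
    [[-0.015, 0, 0.055], 0],
    [[-0.025, 0, 0.072], 0],
    [[-0.035, 0, 0.08], 0],
    [[-0.045, 0, 0.08], 0]
  ]
}}

```text
time: 10.98
ee_pos: [550.4, -7.1, 17.9]
tool_rot: [3.103, 0.001, 3.082]
wrist_force: [1.0, 0.1, 0.0]
gripper_width: 1.001
grip_force: 0.0
```

>>> {"method": "play_rows", "body": {
  "targets": [
    [[-0.003, 0, 0], 0],
    [[-0.005, 0, 0], 0],
    [[-0.007, 0, 0], 0],
    [[-0.009, 0, 0], 0],
    [[-0.0105, 0, 0], 0]
  ]
}}

```text
time: 11.6
ee_pos: [561.0, -7.8, 18.2]
tool_rot: [3.103, 0.002, 3.082]
wrist_force: [-0.6, -0.3, -0.2]
gripper_width: 1.003
grip_force: 0.0
```

```bash
python3 sh.py 568 -10.4 18.5 177.7
```

```text
11.6 [561.   -7.8  18.2] [1.7778e+02 1.1000e-01 1.7656e+02] [-0.0071 -0.0022 -0.0004] -1.1428780172352901
```

>>> {"method": "play_rows", "body": {
  "targets": [
    [[-0.001, -0.0003, 0], -0.2],
    [[-0.002, -0.0006, 0], -0.4],
    [[-0.003, -0.0009, 0], -0.6],
    [[-0.004, -0.0012, 0], -0.8],
    [[-0.005, -0.0015, 0], -1]
  ]
}}

```text
time: 12.22
ee_pos: [566.5, -9.6, 18.2]
tool_rot: [3.103, 0.004, 3.099]
wrist_force: [-0.2, -0.5, -0.2]
gripper_width: 1.003
grip_force: 0.0
```

>>> {"method": "play_rows", "body": {
  "targets": [
    [[-0.0006, -0.0002, 0], 0],
    [[-0.0012, -0.0004, 0], 0],
    [[-0.0018, -0.0006, 0], 0],
    [[-0.0024, -0.0008, 0], 0],
    [[-0.003, -0.001, 0], 0]
  ]
}}

```text
time: 12.85
ee_pos: [568.0, -10.5, 17.9]
tool_rot: [3.103, 0.001, 3.099]
wrist_force: [-3.3, 0.6, 1.9]
gripper_width: 0.999
grip_force: 1.6
```

```bash
cat > look.py <<'E'
import sys; from h import *
c=wcam();im=capture("wrist");n=sys.argv[1];cv2.imwrite(f"pics/{n}.png",im[:,:,::-1]);np.savez(f"{n}.npz",M=c[1])
E
python3 sh.py 571 -10.9 18.5 177.9
```

```text
12.85 [568.  -10.5  17.9] [1.7777e+02 5.0000e-02 1.7756e+02] [-0.003  -0.0002 -0.0006] -0.34444205464839683
```

Contact resumed with 3.3 N near x=568. I'll back off the same way and measure the holes numerically. Their apparent spacing tells whether the tray has dropped.

>>> {"method": "play_rows", "body": {
  "targets": [
    [[0.01, 0, 0], 0],
    [[0.025, 0, -0.01], 0],
    [[0.04, 0, -0.03], 0],
    [[0.05, 0, -0.06], 0],
    [[0.055, 0, -0.08], 0]
  ]
}}

```text
time: 13.48
ee_pos: [512.6, -11.5, 99.8]
tool_rot: [3.103, 0.004, 3.099]
wrist_force: [0.4, 0.3, 0.9]
gripper_width: 0.998
grip_force: 0.0
```

```bash
python3 look.py w5
cat > holes.py <<'E'
import sys; from m import *
n=sys.argv[1];im=cv2.imread(f"pics/{n}.png",0);c=(camera_params("wrist"),np.load(n+".npz")["M"])
cl=[]
for x0,x1 in ((350,410),(225,285)):
    r=im[338:390,x0:x1];t,b=cv2.threshold(r,0,255,cv2.THRESH_BINARY_INV|cv2.THRESH_OTSU)
    b=cv2.morphologyEx(b,cv2.MORPH_CLOSE,np.ones((9,9)))
    best=[]
    for k in cv2.findContours(b,cv2.RETR_EXTERNAL,cv2.CHAIN_APPROX_NONE)[0]:
        (cx,cy),(w,h),_=cv2.minAreaRect(k)
        if 9<w<27 and 8<h<27: best.append((x0+cx,338+cy,w,h))
    print(t,np.round(best,1));cl.append(best[0][:2] if best else None)
if all(cl):
    for z in (30,22):
        h=ray(cl,z,c);print(z,h.ravel());rep(h,np.array([575.5,-11]),np.radians(-2))
E
python3 holes.py w4; python3 holes.py w5;python3 sh.py 500 0 0 178
```

```text
85.0 []
85.0 []
85.0 [[382.8 351.3  13.1  15.5]]
82.0 [[250.6 354.3  15.5  14.9]]
30 [624.5  36.4  30.  619.8 -60.9  30. ]
dist 97.36255339391404 yaw -2.7840310743840875 mid [622.1 -12.3] to go (station axes) [ 7.3 -0.4]
22 [631.6  38.2  22.  626.7 -62.7  22. ]
dist 101.01991900934112 yaw -2.784031074384116 mid [629.2 -12.2] to go (station axes) [ 0.3 -0.7]
13.525 [513.7 -11.6 102.2] [177.79   0.43 177.55] [0.015  0.007  0.1024] -0.44849008749420705
```

At z=22 the hole spacing is 101 mm (97 at z=30) and the remaining offset is under 1 mm, so the tray seems to have dropped. I'll use the last view, a side and wrist composite, to confirm it.

>>> {"method": "play_rows", "body": {
  "targets": [
    [[0.015, 0, -0.01], 0],
    [[0.03, 0, -0.02], 0],
    [[0.04, 0, -0.02], 0],
    [[0.04, 0, -0.02], 0],
    [[0.04, 0, -0.02], 0]
  ]
}}

```text
time: 14.15
ee_pos: [473.5, -10.5, 117.3]
tool_rot: [3.103, 0.002, 3.099]
wrist_force: [0.8, 0.5, -0.5]
gripper_width: 1.0
grip_force: 0.0
```

Run:
```python
from h import *
w=cv2.imread("pics/w5.png")[330:385,220:415]
s=capture("side")[175:260,300:480,::-1]
a=cv2.resize(w,(780,220),interpolation=cv2.INTER_CUBIC);b=cv2.resize(s,(780,368),interpolation=cv2.INTER_CUBIC)
cv2.imwrite("pics/f.png",np.vstack([a,b]))
```

```text
(no output)
```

View pics/f.png

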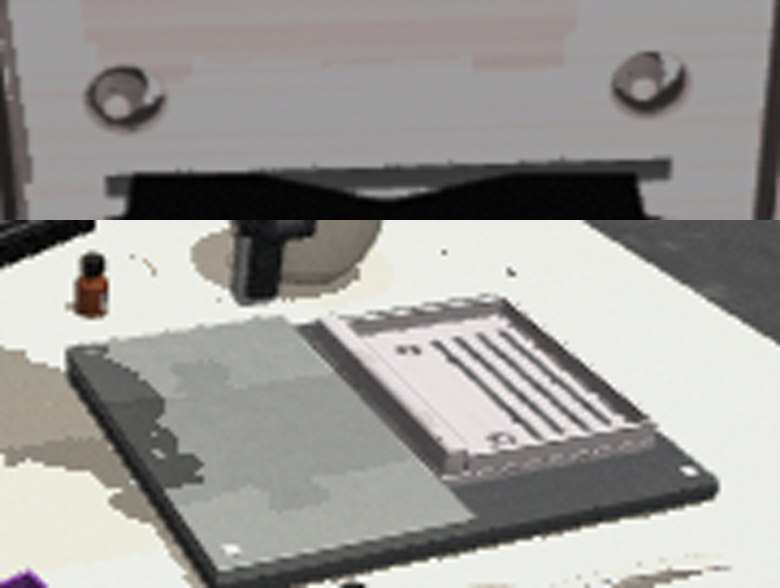

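Both pin noses show inside the holes, at (118,105) and (645,90) in the composite. The tray lies flat on the lower deck just past the step, and the gripper is clear of everything. Handing in.

```bash
python3 -c "from cell import *; print(finish_job())"
```

```text
the job is handed in; nothing more can be done
None
```

The job is handed in: the last pictures show the tray flat on the lower deck with both holes over the pins (under 1 mm measured error at the holes' midpoint) and the gripper clear of everything, after about 14 s of robot time; no verdict was returned.

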